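# Put the bench kit back in its fitted holders

## Task

Put the small plane, the round tin, the beech block and the wax block away, each lying flat at the bottom of the pocket that is cut to its shape and size. Set the plane down gently, do not drop it, and leave the hammer and the marking gauge where they lie.

Things in the scene. Friction and masses are not known exactly. Their poses are not given: they have to be found in the camera images.
- plane: small brown wooden hand plane with a steel iron sloping out of its top, 40 mm wide (x), 138 mm long (y), the wooden block 26 mm high, the iron rising to 62 mm near the middle (a strip 18 mm wide along the centre line, so a gripper can straddle it). Origin: centre of its underside; z up. About 0.28 kg; grasp across the 40 mm width near the middle
- tin: round flat grey metal tin with press lid, 56 mm diameter, 28 mm high. Origin: centre of its underside; z up. About 0.08 kg
- block: plain beech block, 55 mm wide (x), 80 mm long (y), 32 mm high. Origin: centre of its underside; z up. About 0.12 kg
- wax: cream-coloured block of wax, 32 mm wide (x), 60 mm long (y), 26 mm high. Origin: centre of its underside; z up. About 0.05 kg
- plane_holder: light plywood holder screwed to the bench, 74 x 172 mm outside and 10 mm high, with a 6 mm deep cork-lined pocket 54 x 152 mm (the long narrow pocket) in its middle (pocket floor 4 mm above the bench, 7 mm spare on every side); it belongs to the plane (plane). Origin: centre of its underside; z up, y along the pocket length, x across it. Fixed, but stands elsewhere at each start
- tin_holder: light plywood holder screwed to the bench, 90 x 90 mm outside and 10 mm high, with a 6 mm deep cork-lined pocket 70 mm in diameter (the round pocket) in its middle (pocket floor 4 mm above the bench, 7 mm spare on every side); it belongs to the tin (tin). Origin: centre of its underside; z up. Fixed, but stands elsewhere at each start
- block_holder: light plywood holder screwed to the bench, 89 x 114 mm outside and 10 mm high, with a 6 mm deep cork-lined pocket 69 x 94 mm (the large rectangular pocket) in its middle (pocket floor 4 mm above the bench, 7 mm spare on every side); it belongs to the block (block). Origin: centre of its underside; z up, y along the pocket length, x across it. Fixed, but stands elsewhere at each start
- wax_holder: light plywood holder screwed to the bench, 66 x 94 mm outside and 10 mm high, with a 6 mm deep cork-lined pocket 46 x 74 mm (the small rectangular pocket) in its middle (pocket floor 4 mm above the bench, 7 mm spare on every side); it belongs to the wax (wax). Origin: centre of its underside; z up, y along the pocket length, x across it. Fixed, but stands elsewhere at each start
- hammer: bystander: hammer with a wooden handle, 282 mm long, 33 mm high, lying behind the work, to the left; leave it. Origin: centre of its underside, y along the handle, the head at its -y end
- marking_gauge: bystander: wooden marking gauge, 76 x 190 x 44 mm, lying behind the work, to the right; leave it. Origin: centre of its underside, y along the stem
Mind the look-alikes: they are no part of the job. What is shaped like the wax_holder but green is not meant. There is more than one size of the wax; the one meant has the size given above.

How it is judged:
At the end, for the whole second after the job is handed in: Plane, tin, beech block and wax block each lie flat (within 0.1 rad) in their own holder's pocket, underside 1 to 7.5 mm above the bench, within 12 mm of its centre, the three oblong ones along it (within 0.35 rad, either way round), released and at rest (horizontal distance between plane and plane_holder below 0.012 m and z of plane in the frame of plane_holder between 0.001 and 0.0075 m and angle between each of plane, tin, block, wax's own z axis and vertical below 0.1 rad and linear speed of each of plane, tin, block, wax below 0.02 m/s and angular speed of each of plane, tin, block, wax below 0.2 rad/s and angle between the y axis of plane and the y axis of plane_holder, either way round below 0.35 rad and horizontal distance between tin and tin_holder below 0.012 m and z of tin in the frame of tin_holder between 0.001 and 0.0075 m and horizontal distance between block and block_holder below 0.012 m and z of block in the frame of block_holder between 0.001 and 0.0075 m and angle between the y axis of block and the y axis of block_holder, either way round below 0.35 rad and horizontal distance between wax and wax_holder below 0.012 m and z of wax in the frame of wax_holder between 0.001 and 0.0075 m and angle between the y axis of wax and the y axis of wax_holder, either way round below 0.35 rad); the robot touches nothing.
It fails at once if the hammer is moved by more than 25 mm (distance of hammer from where it was at the start of the episode above 0.025 m).
It fails at once if the marking gauge is moved by more than 25 mm (distance of marking_gauge from where it was at the start of the episode above 0.025 m).
It fails at once if the plane strikes its holder with more than 60 N, as when dropped (contact force between plane and plane_holder above 60 N).
It also fails if it takes over 104 s, if anything falls off the work surface, if the arm or the gripper's body presses on something with over 40 N, if the wrist force passes 120 N, or if a joint passes its speed limit or range.

## Robot

A 6-joint arm with a two-finger parallel gripper is mounted at the origin on a cart in front of the work surface, level with it; the furniture and walls round the work are solid. World frame = base frame: x ahead of the robot, y to its left, z up, the work surface at z = 0. Lengths are in m, angles in rad, forces in N, time in s.
With the tool pointing down it reaches from about 0.25 to 0.775 m from the base axis. Payload 4 kg.
Tool frame: the origin (TCP) lies at the very end of the fingers, on their centre line; the grasp point (between the pads) lies ctrl.hold_point_z behind it (ctrl.hold_point_z is the distance from the TCP to the grasp point, in m); z points along the fingers, y is the line along which they close (so a half turn about z gives the same grasp; the last joint's range is limited). The gripper opens to 85 mm and grips with 20 to 120 N. Pads are 22 mm wide; open, the fingers measure 114 mm over their backs; the gripper's body (76 mm by 85 mm) begins 54 mm behind the grasp point. The pads swing forward as they close: fully open they stand 13 mm farther back than shut.
Start: joints at [-1.385, 0.087, 1.371, -0, 1.684, -0.103], TCP at [0.157, -0.527, 0.231] pointing down, gripper open.
Joint ranges: [-3.1, 3.1], [-0.76, 2.03], [0.27, 2.55], [-1.08, 4.22], [0.17, 2.65], [-2.57, 2.57]. Speed limits (rad/s): [2.79, 2.79, 3.14, 3.14, 3.14, 3.14].

## Interface

Orientations are given as [roll, pitch, yaw] about the fixed x, y, z axes, in that order (R = Rz(yaw) Ry(pitch) Rx(roll)).
In Python, from bench import ctrl gives the robot as it stands. Calls block until the motion is done:
- ctrl.goto(position, orientation): joint-space move of the TCP to a pose.
- ctrl.servo_line(position, rotation=None, vel=0.15, until_force=None): straight line of the TCP; rotation=None keeps the orientation; vel is the mean speed in m/s. With until_force (N) it stops when the force on the tool has changed by that much, and returns True; else False.
- ctrl.set_joints(angles): joint-space move.
- ctrl.command_gripper(opening, newtons=None): finger opening in m; newtons is the grip in N (None keeps the last); returns when the fingers have stopped.
- ctrl.sleep(seconds).
- ctrl.inverse_kinematics(position, orientation): joint angles nearest the present ones, or None.
- ctrl.snapshot(name): name is "side" or "top"; returns a dict with "image" (400x640x3 uint8, red, green, blue), "fx", "fy", "cx", "cy" (pixels), "R" (3x3) and "t" (3): a world point X has camera coordinates R X + t. Camera axes: x right, y down, z forward; pixel columns grow to the right and rows downward; lengths in m; the calibration is good to about 2 mm. A picture is of the moment at which its call begins. There is no depth.
A pose or a line that the arm cannot do raises ctrl.PlanningError and nothing moves.
- ctrl.sign_off(): hands the job in; it is judged then, once.
Readings, each from a call of its own:
- ctrl.current_t(): time.
- ctrl.current_joints(): joint angles.
- ctrl.current_joint_velocities(): joint speeds.
- ctrl.current_joint_torque(): joint torques, N m.
- ctrl.current_eef_pos(): TCP position.
- ctrl.current_ee_rot(): TCP orientation.
- ctrl.current_force(): force on the tool from outside, world axes, zero at the start.
- ctrl.current_moment(): the same for the moment, N m.
- ctrl.current_grip_width(): finger opening in m.
- ctrl.current_gripper_force(): force on a finger pad.
Only numpy, scipy, OpenCV 4.12 (cv2) and the standard library are available. Lean on these libraries where they do the work, as an engineer would, in place of code of your own. Each camera call takes 0.05 s, during which the arm holds its last target. There are 200 camera calls.

## Working session

There is one attempt and no reset: what is moved stays moved. The work goes in short steps, each a Python script; the robot and the scene stay as the last script left them, time stands still between calls to the robot, and variables do not carry over. Pictures are saved under pics/ and viewed, at most 14 in all, crops included, and the job is handed in when it is done.

```bash
mkdir -p pics
python3 - <<'E'
from bench import ctrl
import cv2,numpy as np
for n in("top","side"):
    s=ctrl.snapshot(n); cv2.imwrite(f"pics/{n}0.png",s["image"][:,:,::-1]); np.savez(f"{n}0.npz",**s)
    R,t=s["R"],s["t"]; print(n,s["fx"],s["fy"],s["cx"],s["cy"],(-R.T@t).round(3),R.round(3).tolist())
print(ctrl.hold_point_z,ctrl.current_t(),ctrl.current_ee_rot(),ctrl.current_grip_width())
E
```

```text
top 370.5359981259713 370.5359981259713 324.0362581376009 197.99384305694778 [0.359 0.07  1.003] [[-0.008, -1.0, 0.0], [-0.979, 0.008, -0.204], [0.204, -0.002, -0.979]]
side 422.82767901756716 422.82767901756716 321.02511665273545 201.29141536875304 [0.067 0.877 0.904] [[-0.843, -0.537, 0.013], [-0.373, 0.569, -0.733], [0.387, -0.623, -0.68]]
0.0187 0.1 [-3.13953545e+00 -2.10107204e-04  2.88840130e-01] 0.08496624555201156
```

View pics/top0.png

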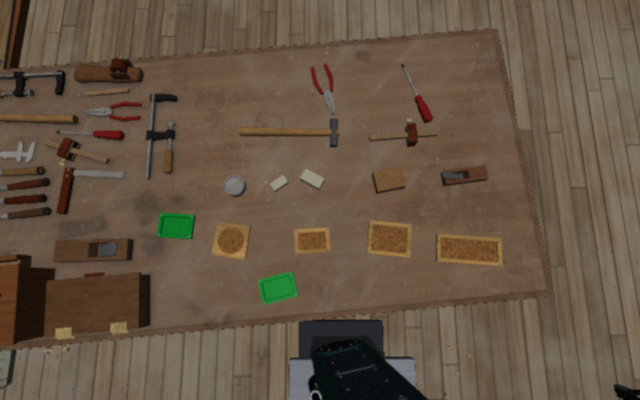

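View pics/side0.png

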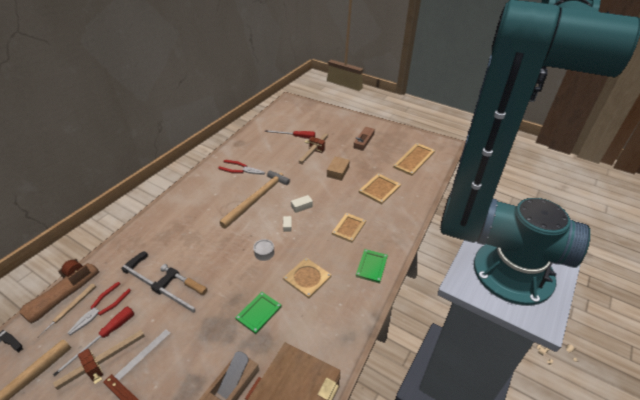

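```bash
cat > h.py <<'E'
import cv2,numpy as np
def ray(s,uv,z):
    uv=np.atleast_2d(np.float64(uv)); R,t=s["R"],s["t"]; c=-R.T@t
    d=np.c_[(uv[:,0]-s["cx"])/s["fx"],(uv[:,1]-s["cy"])/s["fy"],np.ones(len(uv))]@R
    return c+d*((z-c[2])/d[:,2])[:,None]
def bgdist(s):
    im=cv2.cvtColor(s["image"],cv2.COLOR_RGB2LAB).astype(np.float32)
    return im-cv2.medianBlur(s["image"],5).astype(np.float32)*0
def rect(s,cnt,z):
    p=ray(s,cnt.reshape(-1,2),z)[:,:2]
    (c,(w,h),a)=cv2.minAreaRect((p*1000).astype(np.float32))
    a=np.deg2rad(a)
    if w>h: w,h,a=h,w,a+np.pi/2   # h=long; long axis dir = a+90
    yaw=(a+np.pi/2)%np.pi  # direction of long axis
    return np.array(c)/1000,(w,h),yaw
E
python3 - <<'E'
from h import *
s=dict(np.load("top0.npz"))
im=s["image"][:,:,::-1]
lab=cv2.cvtColor(im,cv2.COLOR_BGR2LAB).astype(float)
bg=np.median(lab[150:290,200:520].reshape(-1,3),0);print(bg)
d=np.abs(lab-bg)@[.7,1.5,1.5]
m=(d>22).astype(np.uint8)*255
c=np.hstack([im[150:280,200:520]]); o=cv2.resize(c,None,fx=2.4,fy=2.2,interpolation=cv2.INTER_CUBIC)
o2=cv2.cvtColor(cv2.resize(m[150:280,200:520],None,fx=2.4,fy=2.2),cv2.COLOR_GRAY2BGR)
cv2.imwrite("pics/m1.png",np.vstack([o,o2]))
n,l,st,ce=cv2.connectedComponentsWithStats(m)
for i in range(1,n):
    if st[i,4]>40 and 150<ce[i,1]<310 and 150<ce[i,0]<520:
        cn=max(cv2.findContours((l==i).astype(np.uint8),0,2)[0],key=cv2.contourArea)
        c,wh,y=rect(s,cn,.013); print(ce[i].round(),st[i,4],c.round(3),np.round(wh),round(y,3))
E
```

```text
[100. 134. 142.]
[464. 175.] 721 [ 0.627 -0.319] [ 46. 129.] 1.686
[311. 178.] 312 [0.621 0.102] [39. 65.] 1.086
[384. 187.] 133 [ 0.595 -0.1  ] [50. 96.] 1.166
[235. 186.] 380 [0.602 0.313] [54. 63.] 0.792
[279. 183.] 179 [0.609 0.192] [30. 47.] 2.175
[164. 224.] 1650 [0.517 0.495] [150. 175.] 0.36
[389. 239.] 1435 [ 0.454 -0.105] [ 91. 115.] 1.457
[230. 241.] 1124 [0.453 0.318] [91. 91.] 1.414
[312. 240.] 886 [0.452 0.101] [67. 95.] 1.622
[469. 249.] 1819 [ 0.424 -0.314] [ 75. 173.] 1.485
[277. 288.] 1037 [0.329 0.191] [70. 98.] 1.814
```

View pics/m1.png

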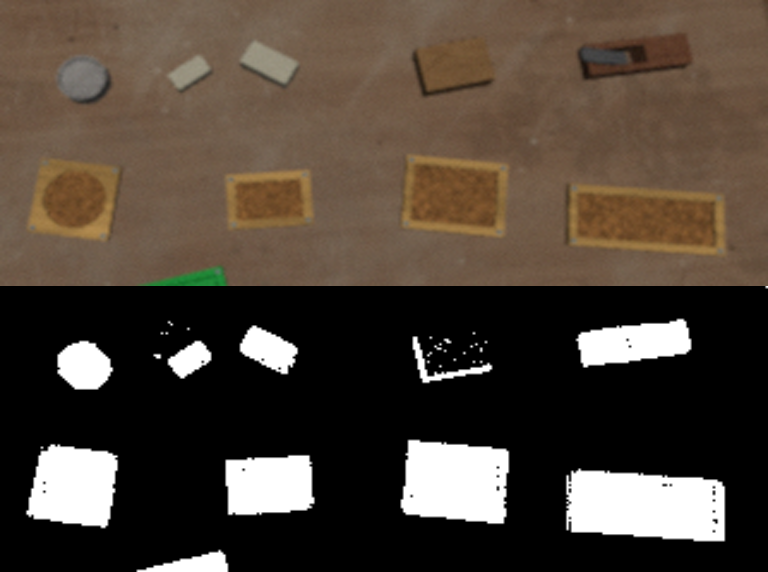

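Run:
```python
from h import *
s=dict(np.load("top0.npz")); q=dict(np.load("side0.npz"))
A=cv2.resize(s["image"][155:200,360:500],None,fx=5.7,fy=5.7,interpolation=cv2.INTER_CUBIC)
B=cv2.resize(q["image"][115:190,310:390],None,fx=4,fy=4,interpolation=cv2.INTER_CUBIC)
C=cv2.resize(q["image"][185:265,240:320],None,fx=4,fy=4,interpolation=cv2.INTER_CUBIC)
h=cv2.copyMakeBorder(B,0,20,0,0,0);h=np.hstack([h,C]);h=h[:, :798]
h=cv2.copyMakeBorder(h,0,0,0,798-h.shape[1],0)
cv2.imwrite("pics/c2.png",cv2.convertScaleAbs(np.vstack([A[:, :798],h]),alpha=1.5)[:,:,::-1]);print(A.shape)
for n,T in(("top",s),("side",q)):
    lab=cv2.cvtColor(T["image"],cv2.COLOR_RGB2LAB)
    p=(389,180) if n=="top" else (339,168)
    print(lab[p[1]-16:p[1]+17:2,p[0]].tolist()); print(lab[p[1],p[0]-24:p[0]+25:3].tolist())
```

```text
(256, 798, 3)
[[97, 134, 141], [102, 134, 143], [96, 135, 145], [97, 137, 150], [102, 135, 150], [101, 136, 151], [97, 136, 150], [96, 136, 150], [94, 136, 149], [94, 136, 150], [96, 137, 150], [95, 136, 151], [87, 135, 149], [46, 132, 138], [97, 135, 143], [101, 135, 143], [99, 134, 143]]
[[104, 134, 142], [106, 133, 144], [103, 134, 142], [45, 133, 139], [94, 136, 149], [90, 136, 150], [96, 136, 150], [94, 136, 150], [94, 136, 149], [89, 136, 149], [91, 137, 149], [96, 136, 152], [95, 135, 150], [94, 136, 148], [99, 134, 142], [104, 134, 141], [106, 135, 141]]
[[155, 135, 142], [151, 136, 142], [149, 136, 144], [150, 136, 150], [151, 137, 151], [149, 138, 151], [144, 137, 150], [146, 137, 151], [150, 136, 151], [150, 137, 151], [135, 136, 149], [78, 132, 141], [71, 132, 141], [67, 133, 139], [126, 134, 142], [153, 135, 143], [154, 135, 143]]
[[168, 133, 139], [165, 133, 139], [158, 134, 140], [157, 134, 142], [148, 136, 145], [151, 137, 151], [148, 136, 151], [147, 136, 150], [150, 136, 151], [152, 137, 151], [108, 135, 145], [105, 134, 140], [152, 135, 142], [152, 136, 143], [149, 136, 143], [141, 136, 142], [136, 136, 143]]
```

View pics/c2.png

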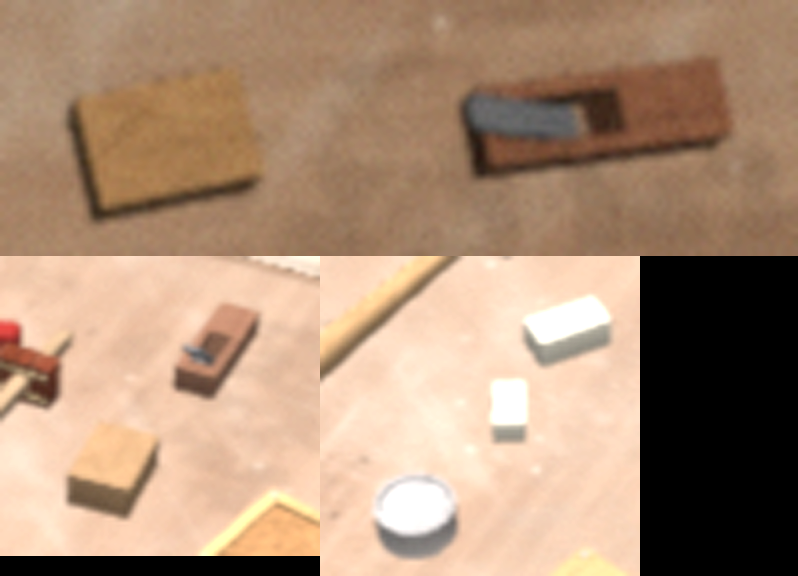

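```bash
cat > loc.py <<'E'
from h import *
def find(s,xyz,H,r=30,th=14):
    p=s["R"]@np.array(xyz)+s["t"]; u=s["fx"]*p[0]/p[2]+s["cx"]; v=s["fy"]*p[1]/p[2]+s["cy"]
    x0,y0=int(u)-r,int(v)-r; k=4
    c=cv2.resize(s["image"][y0:y0+2*r,x0:x0+2*r],None,fx=k,fy=k,interpolation=cv2.INTER_CUBIC)
    lab=cv2.GaussianBlur(cv2.cvtColor(c,cv2.COLOR_RGB2LAB).astype(np.float32),(0,0),2.5)
    bg=np.median(np.r_[lab[:10].reshape(-1,3),lab[-10:].reshape(-1,3)],0)
    m=((np.abs(lab-bg)@np.float32([.5,2.5,2.5]))>th).astype(np.uint8)
    m=cv2.morphologyEx(m,3,np.ones((9,9))); m=cv2.morphologyEx(m,2,np.ones((13,13)))
    n,l,st,ce=cv2.connectedComponentsWithStats(m)
    i=l[2*r,k*r] if False else l[k*r,k*r]
    if i==0: i=1+np.argmin(np.linalg.norm(ce[1:]-k*r,axis=1))
    cn=max(cv2.findContours((l==i).astype(np.uint8),0,2)[0],key=cv2.contourArea)
    cn=(cn.reshape(-1,2)+.5)/k-.5+[x0,y0]
    return rect(s,cn.astype(np.float32),H),cn
OBJ=dict(plane=((.627,-.319,.013),.013),block=((.607,-.11,.016),.016),wax=((.621,.102,.013),.013),tin=((.602,.313,.014),.014),
 plane_h=((.424,-.314,.01),.010),block_h=((.454,-.105,.01),.010),wax_h=((.452,.101,.01),.010),tin_h=((.453,.318,.01),.010))
E
python3 - <<'E'
from loc import *
S={n:dict(np.load(n+"0.npz")) for n in("top","side")}
vis=[]
for o,(p,H) in OBJ.items():
    for n,s in S.items():
        (c,wh,y),cn=find(s,p,H,r=42 if o=="plane_h" else 33 if "_h" in o else 27)
        print(o,n,c.round(4),np.round(wh,1),round(y,3))
        s.setdefault("v",cv2.resize(s["image"],None,fx=3,fy=3)); cv2.polylines(s["v"],[((cn+.5)*3-.5).astype(int)],True,(255,0,255),1)
a=S["top"]["v"][450:840,570:1560]; b=S["side"]["v"][330:930,750:1350]
cv2.imwrite("pics/v3.png",np.hstack([cv2.resize(b,(500,500)),np.zeros((500,10,3),np.uint8)])[:,:,::-1]); cv2.imwrite("pics/v4.png",cv2.resize(a,(800,315))[:,:,::-1])
E
python3 -c "
import cv2,numpy as np
a=cv2.imread('pics/v4.png');b=cv2.imread('pics/v3.png')[:,:500];b=cv2.resize(b,(285,285));b=cv2.copyMakeBorder(b,0,0,0,515,0);cv2.imwrite('pics/v5.png',np.vstack([a,b]))"
```

```text
plane top [ 0.6359 -0.3172] [ 68.8 131.9] 1.721
plane side [ 0.6283 -0.3166] [ 57.6 159.1] 1.718
block top [ 0.6143 -0.1092] [65.1 89.2] 1.768
block side [ 0.6271 -0.0912] [130.2 137.1] 0.778
wax top [0.6211 0.1017] [42.  69.8] 1.053
wax side [0.619  0.1017] [64.1 73.9] 0.97
tin top [0.6018 0.3136] [59.1 67.2] 0.784
tin side [0.6015 0.3115] [58.4 84. ] 2.305
plane_h top [ 0.4241 -0.3164] [ 79.5 177.7] 1.481
plane_h side [ 0.4499 -0.2999] [239.5 461.4] 2.051
block_h top [ 0.4521 -0.1056] [100.1 118.8] 1.47
block_h side [ 0.4482 -0.0981] [109.6 133.6] 1.464
wax_h top [0.4517 0.1017] [71.2 98.6] 1.628
wax_h side [0.4656 0.1068] [103.8 106.4] 1.638
tin_h top [0.4535 0.319 ] [94.8 95.5] 1.435
tin_h side [0.451  0.3214] [97.9 98.4] 1.438
```

View pics/v5.png

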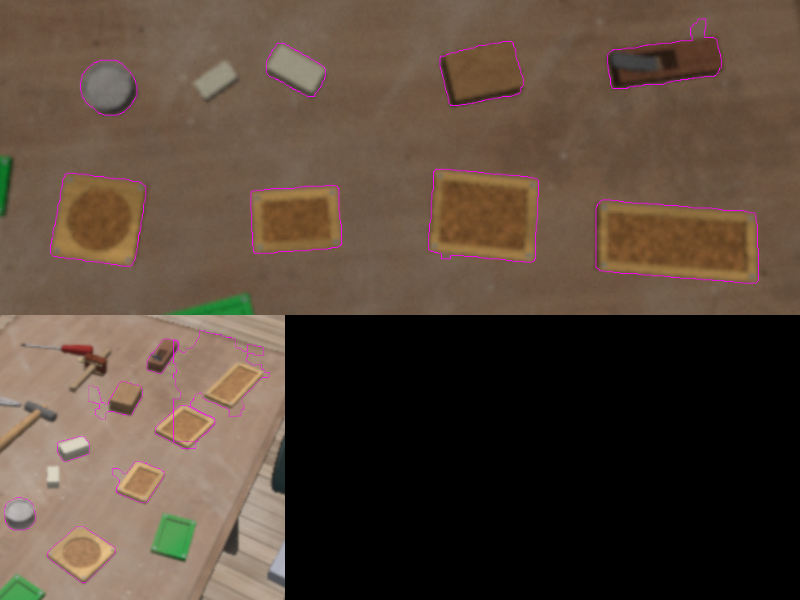

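```bash
cat > pp.py <<'E'
from bench import ctrl
import numpy as np
def ori(p,yaw):
    best=None
    for k in(-1,0,1):
        y=yaw+k*np.pi; q=ctrl.inverse_kinematics(p,[np.pi,0,y])
        if q is not None and (best is None or abs(q[5])<best[0]): best=(abs(q[5]),y)
    return [np.pi,0,best[1]]
def pick(xy,yaw,w,N,z=.007):
    o=ori([*xy,.12],yaw); ctrl.command_gripper(min(.085,w+.032))
    ctrl.goto([*xy,.12],o)
    hit=ctrl.servo_line([*xy,z],vel=.12,until_force=8)
    print("pick",hit,ctrl.current_eef_pos().round(4))
    ctrl.command_gripper(w-.012,N); print("grip",round(ctrl.current_grip_width(),4),ctrl.current_gripper_force())
    ctrl.servo_line([*xy,.12],vel=.15); print("lifted",round(ctrl.current_grip_width(),4))
def place(xy,yaw,w,z=.0115):
    o=ori([*xy,.12],yaw); ctrl.goto([*xy,.12],o)
    ctrl.servo_line([*xy,.03],vel=.15)
    hit=ctrl.servo_line([*xy,z],vel=.03,until_force=4)
    print("place",hit,np.round(ctrl.current_eef_pos(),4),np.round(ctrl.current_force(),1))
    ctrl.command_gripper(min(.085,w+.025)); ctrl.servo_line([*xy,.12],vel=.15); print("t",ctrl.current_t())
E
python3 - <<'E'
from pp import *
pick((.621,.102),1.065,.032,30); place((.452,.101),1.625,.032)
import cv2
s=ctrl.snapshot("side"); np.savez("side1.npz",**s)
cv2.imwrite("pics/s1.png",cv2.resize(s["image"][120:320,220:460],None,fx=3,fy=3)[:,:,::-1])
E
```

```text
pick False [0.6219 0.1021 0.0082]
grip 0.0315 31.45568311214447
lifted 0.031
place True [0.4517 0.101  0.0121] [-0.9 -0.2  4. ]
t 8.9083
```

View pics/s1.png

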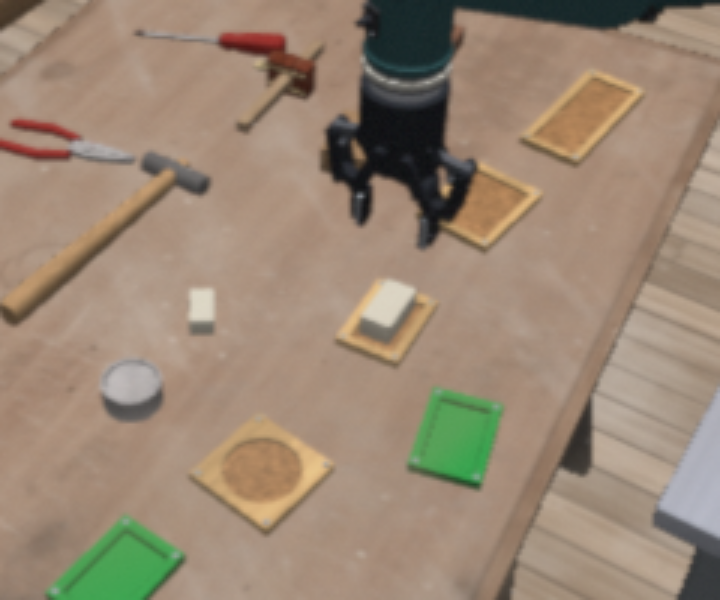

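The side view shows the wax seated in its pocket (at about 388,310 in the crop), and the grip width of 31.5 mm confirms it is the right size. The tin, block and plane come next.

Run:
```python
from pp import *
pick((.602,.313),1.4,.056,30); place((.4535,.319),1.4,.056)
pick((.613,-.109),1.768,.055,30); place((.452,-.105),1.467,.055)
pick((.628,-.318),1.69,.040,45)
import cv2
s=ctrl.snapshot("side"); np.savez("side2.npz",**s)
cv2.imwrite("pics/s2.png",cv2.resize(s["image"][90:310,220:460],None,fx=2.7,fy=2.7)[:,:,::-1])
```

```text
pick False [0.6028 0.3133 0.0083]
grip 0.0542 32.108205015752496
lifted 0.054
place True [0.4532 0.3188 0.0124] [ 0.  -0.3  3.8]
t 15.9833
pick False [ 0.6139 -0.1092  0.0082]
grip 0.0542 34.19804871082306
lifted 0.0545
place True [ 0.4517 -0.1049  0.0121] [-0.1  0.1  3. ]
t 23.525
pick False [ 0.6288 -0.3185  0.0084]
grip 0.0398 46.62375114710372
lifted 0.0399
```

View pics/s2.png

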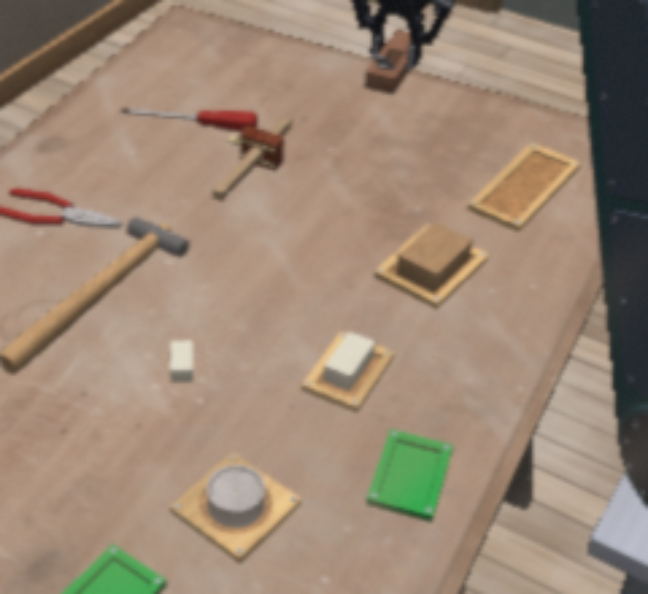

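The tin, block and wax sit in their pockets, and the plane is held level near (390,60). I'll set it down next.

```bash
sed -i 's/vel=.03,until/vel=.015,until/' pp.py
python3 - <<'E'
from pp import *
import cv2
place((.424,-.316),1.481,.040)
ctrl.goto([.3,-.55,.25],ori([.3,-.55,.25],.3)) if ctrl.inverse_kinematics([.3,-.55,.25],[np.pi,0,.3]) is not None else 0
ctrl.set_joints([-1.385,.087,1.371,0,1.684,-.103])
s=ctrl.snapshot("top"); np.savez("top3.npz",**s); q=ctrl.snapshot("side"); np.savez("side3.npz",**q)
a=cv2.resize(s["image"][150:290,200:520],None,fx=2.5,fy=2.3)
b=cv2.resize(q["image"][125:305,280:460],(270,270)); b=cv2.copyMakeBorder(b,0,0,0,530,0)
cv2.imwrite("pics/s3.png",np.vstack([a,b])[:,:,::-1])
from loc import *
for o,p,H in(("plane",(.424,-.316,.017),.017),("block",(.452,-.105,.02),.02),("wax",(.452,.101,.017),.017),("tin",(.4535,.319,.018),.018)): pass
E
```

```text
place True [ 0.4239 -0.3159  0.0124] [-0.7  0.3  4.8]
t 31.2
```

View pics/s3.png

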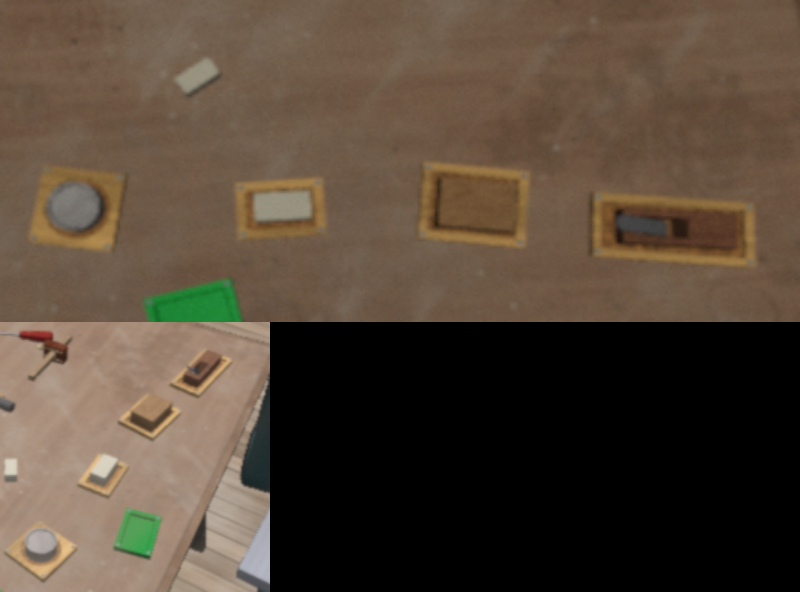

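The final views show all four items seated and centred in their own pockets. The TCP rose about 4 mm from grasp to release each time, which matches the pocket floor height. The hammer and marking gauge were not approached.

```bash
python3 -c "
from bench import ctrl
print(ctrl.sign_off())"
```

```text
the job is handed in; nothing more can be done
None
```

The job is handed in: the plane, tin, beech block and wax block each look seated in their own pockets in the last camera views, the plane was lowered gently, and the hammer and marking gauge were not approached; the judge's verdict was not shown to me.

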